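# Start the bench sander with its extraction running first

## Task

Start up the bench sander in the proper order: press the raised end of the wide rocker on the long socket block until it is fully over, right down to its stop, then press the raised end of the narrow rocker on the square steel box until it too is fully down, and last press the flat round start button on the two-button station right down, hold it there a moment and let it come up again. Do not press the tall mushroom-shaped stop button, and leave both rockers switched on. Only press with the fingertips: do not pick up or push away the boxes or any of the other things on the bench.

Things in the scene. Friction and masses are not known exactly. Their poses are not given: they have to be found in the camera images.
- block: long grey socket block screwed to the bench, 220 (x) x 66 (y) x 45 mm high, with three round sockets and, centred 70 mm from the middle towards its +x end, the wide black rocker on a bright plate. Origin: centre of its underside; x along its length
- power_rocker_press (a point): the wide rocker on the socket block, 54 (x) x 38 (y) mm, level half 55 mm above the bench, press point 61 to 62 mm at first. Origin: where to press, on top of its +x half, 18 mm out from the middle. At joint 0 this half slopes up outwards at 0.4 rad, its outer end 10 mm above the level -x half; pressed down about 7 mm from 0 it lies level (on). At joint 0, x is level along the rocker and z up; they tip with it.
- power_rocker (a joint): wide rocker on the socket block (sander's mains), rad: 0 = off (its +x half raised), 0.4 = on (+x half fully down and level). Starts at 0 to 0.06. Stiff by friction: 3 to 5 N on the raised half moves it; it has no spring and stays where it is left, so press it right to its stop.
- box: square steel box on a rubber foot, loose, about 0.8 kg, 100 x 100 x 60 mm high, with the narrow black rocker in the middle of its top, along its x axis. Origin: centre of its underside. It may stand at any of many yaws
- air_rocker_press (a point): the narrow rocker on the steel box, 54 (x) x 24 (y) mm, level half 70 mm above the bench, press point 76 to 77 mm at first. Origin: where to press, on top of its +x half, 18 mm out from the middle. At joint 0 this half slopes up outwards at 0.4 rad, its outer end 10 mm above the level -x half; pressed down about 7 mm from 0 it lies level (on). At joint 0, x is level along the rocker and z up; they tip with it.
- air_rocker (a joint): narrow rocker on the square steel box (dust extraction), rad: 0 = off (its +x half raised), 0.4 = on (+x half fully down and level). Starts at 0 to 0.06. Stiff by friction: 3 to 5 N on the raised half moves it; it has no spring and stays where it is left, so press it right to its stop.
- station: two-button station: aluminium case on a rubber foot, loose, about 0.8 kg, 170 (x) x 80 (y) x 55 mm high. Origin: centre of its underside. The start button is 45 mm from the middle towards its -x end, the stop button 45 mm towards its +x end
- start_top (a point): centre of the top face of the flat round start button, 30 mm across in a 46 mm black collar; 77 mm above the bench when up, 10 mm above the collar; z up
- start (a joint): start button, m: 0 = up, 0.006 = fully down; a spring returns it, fully down takes 5 N
- stop_top (a point): centre of the top of the mushroom stop button, 42 mm across, 88 mm above the bench; not to be pressed
- stop (a joint): stop button, m: 0 = up, 0.006 = fully down; sprung, moves at about 2 N
- tail_piece: small stepped pine offcut of a joint, 26 x 32 x 24 mm high; a bystander, leave it. Origin: centre of its underside
- peg: small brass bench peg, 28 mm across and 38 mm high, narrower above; a bystander, leave it. Origin: centre of its underside
- glue: yellow glue jar, 60 mm across, 100 mm high; a bystander, leave it. Origin: centre of its underside
- mallet: joiner's wooden mallet lying down, head 70 x 120 x 60 mm, 0.3 m long; a bystander, leave it. Origin: centre of its underside
- plane: steel hand plane with dark knob, 160 x 50 x 55 mm; a bystander, leave it. Origin: centre of its underside
- pot: white ceramic cup, 72 mm across, 85 mm high; a bystander, leave it. Origin: centre of its underside
- tape: cardboard ring, 90 mm across, 24 mm high; a bystander, leave it. Origin: centre of its underside
There are look-alikes about, which are no part of the job. What is shaped like the box but orange, pink or purple is not meant.

How it is judged:
By the outcome, as a careful person would: the job done as asked, in the order asked, and still so for the second after the job is handed in, with the robot touching nothing.
It also fails if it takes over 48 s, if anything falls off the work surface, if the arm or the gripper's body presses on something with over 40 N, if the wrist force passes 120 N, or if a joint passes its speed limit or range.

## Robot

A 6-joint arm with a two-finger parallel gripper is mounted at the origin on the work surface. World frame = base frame: x ahead of the robot, y to its left, z up, the work surface at z = 0. Lengths are in m, angles in rad, forces in N, time in s.
With the tool pointing down it reaches from about 0.35 to 0.975 m from the base axis. Payload 4.9 kg.
Tool frame: the origin (TCP) lies on the centre line of the jaws, within the pads' length; the fingertips stand 14 mm ahead of it and the grasp point (between the pads) lies 5 mm behind it (manip.nose_length is the distance from the TCP to the fingertips, in m); z points along the fingers, y is the line along which they close (so a half turn about z gives the same grasp; the last joint's range is limited). The gripper opens to 85 mm and grips with 20 to 120 N. Pads are 22 mm wide; open, the fingers measure 114 mm over their backs; the gripper's body (76 mm by 85 mm) begins 54 mm behind the grasp point. The pads swing forward as they close: fully open they stand 13 mm farther back than shut.
Start: joints at [-1.455, 0.053, 1.613, -0, 1.476, -0.119], TCP at [0.145, -0.608, 0.245] pointing down, gripper open.
Joint ranges: [-3.01, 3.01], [-1.01, 2.22], [0.06, 2.58], [-1.02, 4.17], [0.09, 2.62], [-3.14, 3.14]. Speed limits (rad/s): [2.57, 2.57, 3.14, 3.14, 3.14, 3.14].

## Interface

Orientations are given as a unit quaternion [w, x, y, z].
In Python, from plant import manip, imaging gives the robot as it stands.
- The arm moves only by the tool play_rows, never from a script. Its argument "commands" is a list of rows, each a list of 6 numbers: the shift along the tool's x, y, z in mm, then the turn, a rotation vector about the tool's x, y, z in degrees. A call has 1 to 5 rows; each row shifts and turns the commanded pose from where the row before left it, along the tool's axes as they then stand; what a row does not reach is not made up. A row lasts 1/12 s, in which the tool goes at most 41.7 mm and 7.16 degrees, less where a joint would pass 70% of its speed; a pose out of reach is approached as far as the arm can. A call is refused whole if a number of a shift passes 41.7 or a number of a turn 7.16, either way. A call with a gripper value outside its range is refused whole. "hand" is the finger opening in mm, from 0 to 85.4, set as the call begins (left out, the last holds). The fingers move at their own pace and stop on an object; the grip force is fixed at half the most. Time passes only in rows, so rows that do not move let the fingers close. It gives the time, the measured TCP pose, the force, the opening and the grip force at its end, in the units of the state.
- manip.state(): the state, without advancing time (a new reading comes with each control period).
- imaging.grab_frame(name): name is "scene" or "top" or "wrist"; returns a dict with "image" (480x640x3 uint8, red, green, blue), "fx", "fy", "cx", "cy" (pixels), "R" (3x3) and "t" (3): a world point X has camera coordinates R X + t; the wrist camera has in their place "mount" (4x4, takes a point from camera to tool coordinates, whose origin is the TCP and whose axes are the flange's). Camera axes: x right, y down, z forward; pixel columns grow to the right and rows downward; lengths in m; the calibration is good to about 2 mm. A picture is of the moment at which its call begins: read the wrist's pose just before it. There is no depth.
- manip.job_done(): hands the job in; it is judged then, once.
The state is a dict: "time": time; "joint_pos": joint angles; "joint_vel": joint speeds; "joint_efforts": joint torques, N m; "tool_pos": TCP position; "tool_rot": TCP orientation; "contact_force": force on the tool from outside, world axes, zero at the start; "ft_torque": the same for the moment, N m; "gripper_width": opening from 0.0 (shut) to 1.0 (fully open); "grasp_force": force on a finger pad.
Only numpy, scipy, OpenCV 4.12 (cv2) and the standard library are available. Lean on these libraries where they do the work, as an engineer would, in place of code of your own. Each camera call takes 0.05 s, during which the arm holds its last target. There are 200 camera calls.

## Working session

There is one attempt and no reset: what is moved stays moved. The work goes in short steps, Python scripts to look and compute and a tool call to move; the robot and the scene stay as the last step left them, time stands still between calls to the robot, and variables do not carry over. Pictures are saved under pics/ and viewed, at most 10 in all, crops included, and the job is handed in when it is done.

Besides the shell and the picture viewer there is one more tool, called as name(argument=value, ...), one argument or row to a line, values as JSON. play_rows: Moves the arm, as the interface text tells. Its arguments: {"type":"object","properties":{"commands":{"type":"array","items":{"type":"array","items":{"type":"number"}}},"hand":{"type":"number"}},"required":["commands"]}

```bash
mkdir -p pics
python3 - <<'E'
from plant import manip, imaging
import cv2,pickle
for n in("top","scene"):
    f=imaging.grab_frame(n); pickle.dump(f,open(n+".pkl","wb"))
    cv2.imwrite(f"pics/{n}.png",f["image"][:,:,::-1]); print(n,f["fx"],f["cx"],f["cy"],f["R"],f["t"])
print(manip.state(),manip.nose_length)
E
```

```text
top 480.0809704207953 319.59498520266715 235.09750044030247 [[-0.02936432 -0.99950902  0.01092977]
 [-0.99397527  0.0280431  -0.10595637]
 [ 0.10559785 -0.01397526 -0.99431071]] [-0.04516812  0.56469532  1.25765241]
scene 567.1450230421494 318.54967610533595 238.30410398281472 [[-8.52912075e-01  5.22054582e-01  7.15274970e-05]
 [ 4.03495840e-01  6.59302429e-01 -6.34437873e-01]
 [-3.31258357e-01 -5.41090862e-01 -7.72973855e-01]] [ 0.52175145 -0.14262519  1.57646053]
{'time': 0.1, 'joint_pos': array([-1.45500936e+00,  5.33082887e-02,  1.61414762e+00,  1.01692222e-05,
        1.47599408e+00, -1.18994817e-01]), 'joint_vel': array([-0.00037959, -0.00086783, -0.00347808,  0.00097617, -0.00270522,
        0.00042568]), 'joint_efforts': array([ 4.78968796e-04, -3.94907212e+01, -3.71362424e+01, -1.25316178e-04,
        3.95401090e-03, -1.34561343e-06]), 'tool_pos': array([ 0.14533853, -0.60731966,  0.24418053]), 'tool_rot': array([-9.28660014e-04,  9.93117227e-01,  1.17120926e-01,  6.55083780e-06]), 'contact_force': array([-0.10565385,  0.07431653, -0.39753358]), 'ft_torque': array([-0.03464721, -0.00108877,  0.01587472]), 'grasp_force': 0.0, 'gripper_width': 0.9957599999348112} 0.014
```

View pics/top.png

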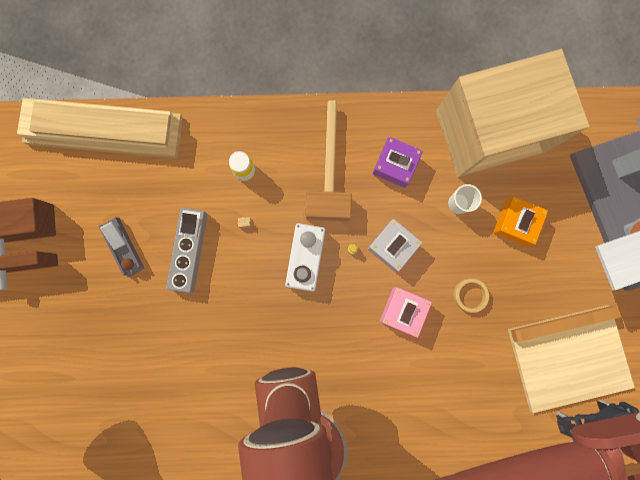

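View pics/scene.png

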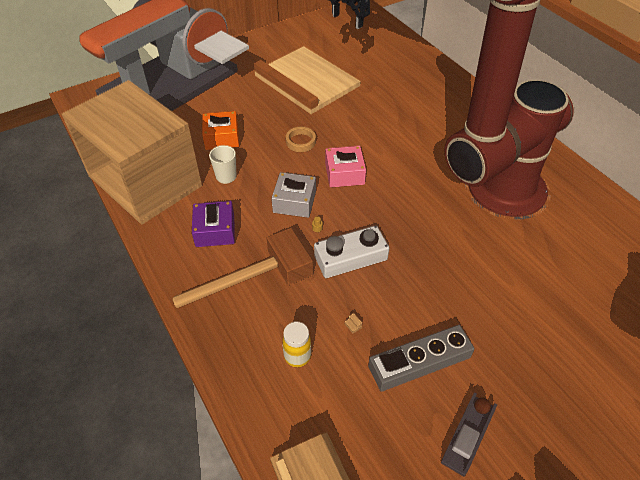

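The top view shows the block's rocker at about (189,222), the steel box at (396,245) with its rocker at (397,244), start at (302,273) and stop at (308,239). I'll enlarge these areas to find the box rocker's raised end.

```bash
cat > h.py <<'E'
import numpy as np,pickle,cv2
def ray(f,u,v,z):
    d=np.array([(u-f["cx"])/f["fx"],(v-f["cy"])/f["fy"],1]); R,t=np.array(f["R"]),np.array(f["t"])
    c=-R.T@t; d=R.T@d; return c+d*(z-c[2])/d[2]
def proj(f,X):
    p=np.array(f["R"])@X+f["t"]; return f["fx"]*p[0]/p[2]+f["cx"],f["fy"]*p[1]/p[2]+f["cy"]
E
python3 - <<'E'
from h import *
T,S=[pickle.load(open(n+".pkl","rb")) for n in("top","scene")]
def c(f,u,v,h=30): return cv2.resize(f["image"][v-h:v+h,u-h:u+h,::-1],(290,290),interpolation=cv2.INTER_CUBIC)
m=np.vstack([np.hstack([c(T,396,245),c(T,189,222)]),np.hstack([c(S,294,192),c(S,393,362)])]); cv2.imwrite("pics/m.png",m)
for n,u,v,z in[("start",302.5,274,.077),("stop",308,239,.088),("box",396,245,.06),("boxrocker",397,244,.07),("blockrocker",189,222,.055),("sock",180,281,.045)]: print(n,ray(T,u,v,z).round(3))
print(ray(S,369,236,.077),ray(S,294,185,.07),ray(S,393,362,.055))
E
```

```text
start [ 0.459 -0.014  0.077]
stop [ 0.548 -0.031  0.088]
box [ 0.528 -0.26   0.06 ]
boxrocker [ 0.53  -0.261  0.07 ]
blockrocker [0.605 0.281 0.055]
sock [0.451 0.308 0.045]
[ 0.46709225 -0.00384574  0.077     ] [ 0.53196109 -0.25331233  0.07      ] [0.60652658 0.28756115 0.055     ]
```

View pics/m.png

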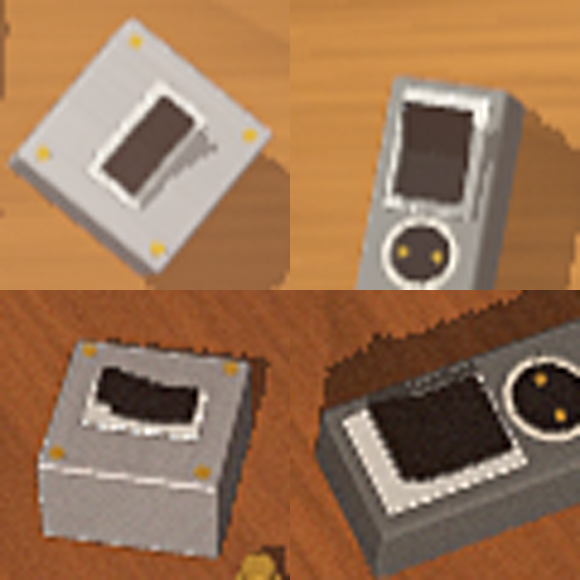

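The box rocker's raised end looks like the upper-right one in the top view (+x, −y side): it has the larger end face and shadow. I'll confirm that with the wrist camera on the way.

```bash
cat >> h.py <<'E'
from scipy.spatial.transform import Rotation as Ro
def go(tip,yaw,manip):
    "tool-axis shift (mm) to bring the TCP to tip at present orientation, and z turn (deg) to yaw"
    s=manip.state(); q=s["tool_rot"]; R=Ro.from_quat(np.r_[q[1:],q[0]])
    d=R.inv().apply(np.array(tip)-s["tool_pos"])*1000
    y=np.degrees(np.arctan2(*R.as_matrix()[[1,0],0])); M=R.as_matrix()
    print("shift",d.round(1),"yaw",y.round(1),"turn z",round(y-yaw,1),"tilt z",M[:,2].round(4),"pos",s["tool_pos"].round(4),"F",s["contact_force"].round(1),"t",s["time"])
def wristcam(f,s):
    q=s["tool_rot"]; W=np.eye(4); W[:3,:3]=Ro.from_quat(np.r_[q[1:],q[0]]).as_matrix(); W[:3,3]=s["tool_pos"]
    C=np.linalg.inv(W@np.array(f["mount"])); f["R"]=C[:3,:3]; f["t"]=C[:3,3]; return f
E
python3 - <<'E'
from h import *
from plant import manip,imaging
f=imaging.grab_frame("wrist"); print(f["mount"],f["fx"]); go([.42,-.26,.25],-40,manip)
E
```

```text
[[ 5.33857676e-05 -9.47943542e-01 -3.18438438e-01  8.28880505e-02]
 [ 9.99999935e-01  1.64036468e-04 -3.20663380e-04 -8.65698210e-04]
 [ 3.56206297e-04 -3.18438401e-01  9.47943489e-01 -1.28481626e-01]
 [ 0.00000000e+00  0.00000000e+00  0.00000000e+00  1.00000000e+00]] 358.6318338241466
shift [ 347.9 -274.    -5.2] yaw 13.5 turn z 53.5 tilt z [-2.0e-04  1.6e-03 -1.0e+00] pos [ 0.1453 -0.6074  0.2443] F [ 0.  -1.   0.2] t 0.15
```

play_rows(
  commands=[
    [33,-20,0,0,0,0],
    [33,-20,0,0,0,0],
    [33,-20,0,0,0,0],
    [33,-20,0,0,0,0],
    [33,-20,0,0,0,0],
  ],
  hand=0,
)

```text
time: 0.57
tool_pos: [0.2834, -0.4706, 0.2449]
tool_rot: [-0.0, 0.993, 0.117, -0.0]
contact_force: [0.7, -1.6, 0.2]
gripper_width: 0.3
grasp_force: 0.0
```

play_rows(
  commands=[
    [33,-20,0,0,0,0],
    [33,-20,0,0,0,0],
    [33,-20,0,0,0,0],
    [33,-20,0,0,0,0],
    [33,-20,0,0,0,0],
  ],
)

```text
time: 0.98
tool_pos: [0.4207, -0.3348, 0.2451]
tool_rot: [-0.0, 0.993, 0.117, -0.0]
contact_force: [0.4, -0.6, 0.2]
gripper_width: 0.0
grasp_force: 0.0
```

play_rows(
  commands=[
    [33,-20,0,0,0,0],
    [33,-20,0,0,0,0],
    [0,0,0,0,0,0],
    [0,0,0,0,0,0],
  ],
)

```text
time: 1.32
tool_pos: [0.4756, -0.2806, 0.2449]
tool_rot: [-0.0, 0.993, 0.119, -0.0]
contact_force: [-0.2, 0.4, -1.0]
gripper_width: -0.003
grasp_force: 0.0
```

Run:
```python
from h import *
from plant import manip,imaging
s=manip.state(); f=wristcam(imaging.grab_frame("wrist"),s); pickle.dump(f,open("w1.pkl","wb"))
cv2.imwrite("pics/w1.png",f["image"][:,:,::-1]); go([.53,-.26,.25],-40,manip); print(proj(f,np.array([.53,-.26,.07])),proj(f,np.array([.459,-.014,.077])))
```

```text
shift [58.7 -8.2 -5.2] yaw 13.5 turn z 53.5 tilt z [-9.e-04  1.e-04 -1.e+00] pos [ 0.4749 -0.2817  0.2449] F [ 0.2 -1.1  0.5] t 1.3667
(np.float64(310.885360684152), np.float64(146.85516057790966)) (np.float64(-2.81865825821842), np.float64(161.20034109730767))
```

View pics/w1.png

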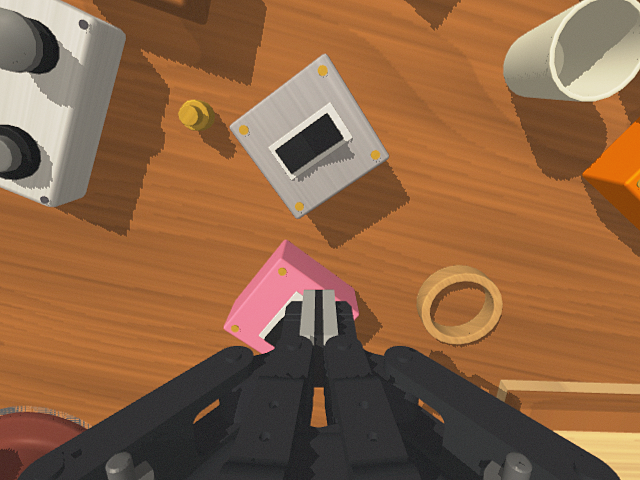

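The picture shows the box's four brass screws near (244,130), (323,71), (376,155) and (299,206), and its rocker's raised half at about (325,131), with the side face visible at the upper-right end. I'll take the box pose from the screws.

Run:
```python
from h import *
from plant import manip
f=pickle.load(open("w1.pkl","rb")); h=cv2.cvtColor(f["image"],cv2.COLOR_RGB2HSV)
P=[]
for u,v in[(244,130),(323,71),(376,155),(299,206)]:
    w=h[v-9:v+10,u-9:u+10].astype(int); m=(w[:,:,1]>110)&(w[:,:,0]>15)&(w[:,:,0]<32); y,x=np.nonzero(m); 
    P.append(ray(f,u-9+x.mean(),v-9+y.mean(),.061)); print(len(x),P[-1].round(4))
P=np.array(P);c=P.mean(0);print("centre",c,"sides",[np.linalg.norm(P[i]-P[i-1]).round(4) for i in range(4)])
d=P[1]-P[0]+P[2]-P[3]; a=np.arctan2(d[1],d[0]); print("yaw",np.degrees(a),"press",c[:2]+.018*np.array([np.cos(a),np.sin(a)]))
g=cv2.cvtColor(f["image"],cv2.COLOR_RGB2GRAY)[95:190,260:365]
y,x=np.nonzero(g<60); q=cv2.minAreaRect(np.c_[x,y].astype(np.float32)); print(q)
print(ray(f,260+q[0][0],95+q[0][1],.073))
go([.53,.2,.245],-10,manip)
```

```text
74 [ 0.5296 -0.2017  0.061 ]
85 [ 0.5893 -0.2551  0.061 ]
69 [ 0.536  -0.3146  0.061 ]
64 [ 0.4764 -0.2615  0.061 ]
centre [ 0.53285142 -0.25821383  0.061     ] sides [np.float64(0.0801), np.float64(0.0801), np.float64(0.0799), np.float64(0.0798)]
yaw -41.75683670122681 press [ 0.54627902 -0.2702013 ]
((48.627647399902344, 48.253875732421875), (29.969518661499023, 63.8448371887207), 55.7131233215332)
[ 0.53260079 -0.25756212  0.073     ]
shift [ 1.665e+02 -4.554e+02 -1.000e-01] yaw 13.5 turn z 23.5 tilt z [-9.e-04  1.e-04 -1.e+00] pos [ 0.4749 -0.2817  0.2449] F [ 0.2 -1.1  0.5] t 1.3667
```

play_rows(
  commands=[
    [-2,-37,0,0,0,0],
    [-2,-37,0,0,0,0],
    [-2,-37,0,0,0,0],
    [-2,-37,0,0,0,0],
    [-2,-37,0,0,0,0],
  ],
)

```text
time: 1.78
tool_pos: [0.4206, -0.1046, 0.245]
tool_rot: [0.0, 0.993, 0.115, -0.0]
contact_force: [0.5, 0.3, 0.1]
gripper_width: 0.003
grasp_force: 0.0
```

play_rows(
  commands=[
    [-2,-37,0,0,0,0],
    [-2,-37,0,0,0,0],
    [0,0,0,0,0,0],
    [0,0,0,0,0,0],
  ],
)

```text
time: 2.12
tool_pos: [0.4003, -0.0334, 0.2453]
tool_rot: [0.0, 0.993, 0.118, 0.0]
contact_force: [-0.4, -0.4, 1.1]
gripper_width: 0.003
grasp_force: 0.0
```

Run:
```python
from h import *
from plant import manip,imaging
s=manip.state(); f=wristcam(imaging.grab_frame("wrist"),s); pickle.dump(f,open("w2.pkl","wb"))
cv2.imwrite("pics/w2.png",f["image"][:,:,::-1]); go([.545,.29,.245],-10,manip)
```

```text
shift [ 2.157e+02 -2.819e+02  2.000e-01] yaw 13.4 turn z 23.4 tilt z [ 7.e-04 -9.e-04 -1.e+00] pos [ 0.4006 -0.0343  0.2454] F [-0.3 -0.9 -0.8] t 2.1667
```

play_rows(
  commands=[
    [27,-34,0,0,0,0],
    [27,-34,0,0,0,0],
    [27,-34,0,0,0,0],
    [27,-34,0,0,0,0],
    [27,-34,0,0,0,0],
  ],
)

```text
time: 2.58
tool_pos: [0.4906, 0.155, 0.245]
tool_rot: [0.0, 0.993, 0.115, 0.0]
contact_force: [0.5, -0.6, 0.3]
gripper_width: 0.002
grasp_force: 0.0
```

play_rows(
  commands=[
    [27,-34,0,0,0,0],
    [27,-34,0,0,0,0],
    [27,-34,0,0,0,0],
    [0,0,0,0,0,0],
    [0,0,0,0,0,0],
  ],
)

```text
time: 3.0
tool_pos: [0.5433, 0.268, 0.2435]
tool_rot: [0.001, 0.993, 0.117, -0.001]
contact_force: [-0.1, -0.3, 0.6]
gripper_width: -0.001
grasp_force: 0.0
```

Run:
```python
from h import *
from plant import manip,imaging
s=manip.state(); f=wristcam(imaging.grab_frame("wrist"),s); pickle.dump(f,open("w3.pkl","wb"))
cv2.imwrite("pics/w3.png",f["image"][:,:,::-1]); go([.545,.29,.245],-10,manip)
```

```text
shift [  7.4 -21.8  -1. ] yaw 13.4 turn z 23.4 tilt z [-0.0019 -0.0014 -1.    ] pos [0.5428 0.267  0.244 ] F [ 0.  -0.4  0.3] t 3.05
```

View pics/w2.png

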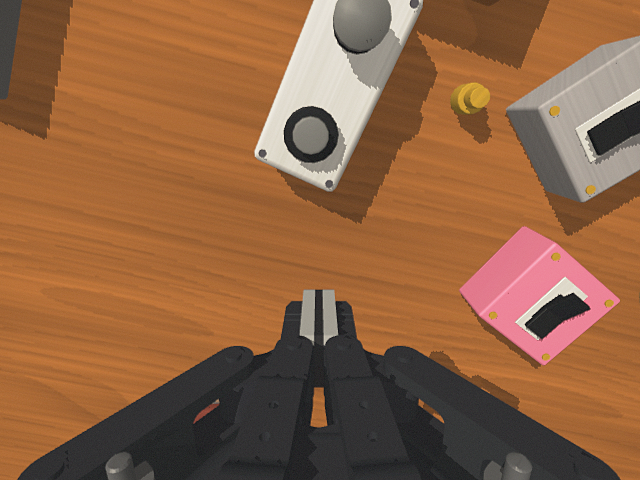

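View pics/w3.png

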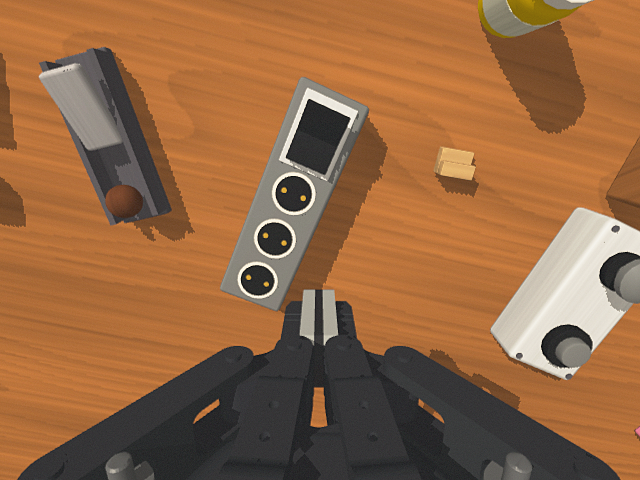

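w2 shows the start cap at about (311,135). w3 shows the sockets at (293,194), (275,239) and (257,280), and the wide rocker at (319,135) with its plate at roughly (280–357, 88–181).

Run:
```python
from h import *
from plant import manip
f=pickle.load(open("w3.pkl","rb")); g=cv2.cvtColor(f["image"],cv2.COLOR_RGB2GRAY); hs=cv2.cvtColor(f["image"],cv2.COLOR_RGB2HSV)
S=[]
for u,v in[(293,194),(275,239),(257,280)]:
    # white ring fit
    w=g[v-20:v+21,u-20:u+21]; y,x=np.nonzero(w<60); r=(x-20)**2+(y-20)**2<17**2; x,y=x[r],y[r]
    (cx,cy),rr=cv2.minEnclosingCircle(np.c_[x,y].astype(np.float32)); S.append(ray(f,u-20+cx,v-20+cy,.046)); print(rr,S[-1].round(4))
d=S[0]-S[2]; a=np.arctan2(d[1],d[0]); e=np.array([np.cos(a),np.sin(a)]); print("yaw",np.degrees(a))
m=np.zeros(g.shape,np.uint8); m[85:190,270:365]=(g[85:190,270:365]>195)*255
c=max(cv2.findContours(m,0,2)[0],key=cv2.contourArea); q=cv2.minAreaRect(c); bp=cv2.boxPoints(q); print("plate",q)
c=ray(f,*q[0],.046); print(c,[np.linalg.norm(ray(f,*bp[i],.046)-ray(f,*bp[i-1],.046)).round(4) for i in range(4)], "sock dist",[np.linalg.norm((c-s)[:2]).round(4) for s in S],"off",[float((c-s)[:2]@[-e[1],e[0]]) for s in S])
p=c[:2]+.018*e; print("press",p)
f2=pickle.load(open("w2.pkl","rb")); g2=cv2.cvtColor(f2["image"],cv2.COLOR_RGB2GRAY)
w=g2[105:165,280:342]; n,l,st,ce=cv2.connectedComponentsWithStats(((w>90)&(w<200)).astype(np.uint8)); k=l[30,31]; print("cap",st[k],ce[k]+[280,105],ray(f2,*(ce[k]+[280,105]),.077))
y,x=np.nonzero(w<60);(cx,cy),rr=cv2.minEnclosingCircle(np.c_[x,y].astype(np.float32)); print("collar",cx+280,cy+105,rr,ray(f2,cx+280,cy+105,.067))
go([*p,.12],np.degrees(a),manip)
```

```text
16.970661163330078 [0.5503 0.2945 0.046 ]
16.55120849609375 [0.5035 0.3024 0.046 ]
16.205673217773438 [0.4562 0.3112 0.046 ]
yaw -10.092721583896665
plate ((316.8344421386719, 134.0213165283203), (55.94285583496094, 77.58706665039062), 23.629377365112305)
[0.60732248 0.28541188 0.046     ] [np.float64(0.0502), np.float64(0.0654), np.float64(0.0472), np.float64(0.0666)] sock dist [np.float64(0.0577), np.float64(0.1053), np.float64(0.1533)] off [0.0010504080930096305, 0.0014327117058444104, 0.001050408093009634]
press [0.62504394 0.28225753]
cap [  13   11   35   38 1038] [310.03371869 134.84007707] [ 0.46449337 -0.01036695  0.077     ]
collar 310.76653480529785 134.03208351135254 27.803956985473633 [ 0.46471956 -0.01071662  0.067     ]
shift [ 83.8   4.1 123.8] yaw 13.4 turn z 23.4 tilt z [-0.0019 -0.0014 -1.    ] pos [0.5428 0.267  0.244 ] F [ 0.  -0.4  0.3] t 3.05
```

play_rows(
  commands=[
    [21,1,20,0,0,0],
    [21,1,34,0,0,0],
    [21,1,35,0,0,0],
    [21,1,35,0,0,0],
  ],
)

```text
time: 3.38
tool_pos: [0.6263, 0.2815, 0.1213]
tool_rot: [0.0, 0.993, 0.115, 0.001]
contact_force: [0.5, -0.1, -0.5]
gripper_width: 0.001
grasp_force: 0.0
```

play_rows(
  commands=[
    [0,0,0,0,0,5.9],
    [0,0,0,0,0,5.9],
    [0,0,0,0,0,5.9],
    [0,0,0,0,0,5.7],
    [0,0,0,0,0,0],
  ],
)

```text
time: 3.8
tool_pos: [0.625, 0.2813, 0.1216]
tool_rot: [0.0, 0.996, -0.089, 0.0]
contact_force: [-1.1, -0.5, -0.5]
gripper_width: -0.002
grasp_force: 0.0
```

Run:
```python
from h import *
from plant import manip
go([.625,.282,.084],-10.1,manip)
```

```text
shift [-0.2 -0.7 37.6] yaw -10.2 turn z -0.1 tilt z [ 3.e-04 -4.e-04 -1.e+00] pos [0.625  0.2813 0.1216] F [-1.1 -0.5 -0.5] t 3.8
```

play_rows(
  commands=[
    [0,0,15,0,0,0],
    [0,0,15,0,0,0],
    [0,0,10,0,0,0],
    [0,0,4,0,0,0],
    [0,0,2,0,0,0],
  ],
)

```text
time: 4.22
tool_pos: [0.6243, 0.2831, 0.0743]
tool_rot: [0.001, 0.996, -0.087, -0.0]
contact_force: [0.4, -2.5, 4.3]
gripper_width: -0.001
grasp_force: 1.9
```

play_rows(
  commands=[
    [0,0,2,0,0,0],
    [0,0,1.5,0,0,0],
    [0,0,1.5,0,0,0],
    [0,0,0,0,0,0],
  ],
)

```text
time: 4.55
tool_pos: [0.6249, 0.2843, 0.0708]
tool_rot: [-0.0, 0.996, -0.087, 0.001]
contact_force: [2.1, -1.4, 3.9]
gripper_width: 0.004
grasp_force: 1.5
```

play_rows(
  commands=[
    [0,0,1.5,0,0,0],
    [0,0,1,0,0,0],
    [0,0,0,0,0,0],
  ],
)

```text
time: 4.8
tool_pos: [0.6252, 0.2844, 0.069]
tool_rot: [-0.0, 0.996, -0.087, 0.001]
contact_force: [0.9, -2.8, 6.0]
gripper_width: 0.0
grasp_force: 3.1
```

play_rows(
  commands=[
    [0,0,1,0,0,0],
    [0,0,0,0,0,0],
  ],
)

```text
time: 4.97
tool_pos: [0.6252, 0.2845, 0.0689]
tool_rot: [-0.0, 0.996, -0.087, 0.001]
contact_force: [-0.6, -2.9, 10.2]
gripper_width: -0.002
grasp_force: 5.0
```

play_rows(
  commands=[
    [0,0,1.5,0,0,0],
    [0,0,0,0,0,0],
    [0,0,0,0,0,0],
  ],
)

```text
time: 5.22
tool_pos: [0.6253, 0.2845, 0.0689]
tool_rot: [-0.0, 0.996, -0.087, 0.001]
contact_force: [-2.9, -4.5, 16.1]
gripper_width: -0.001
grasp_force: 7.9
```

play_rows(
  commands=[
    [0,0,-20,0,0,0],
    [0,0,-41,0,0,0],
    [0,0,-41,0,0,0],
    [0,0,0,0,0,0],
  ],
)

```text
time: 5.55
tool_pos: [0.6278, 0.2864, 0.177]
tool_rot: [-0.003, 0.996, -0.086, 0.006]
contact_force: [2.0, -0.1, 2.6]
gripper_width: -0.003
grasp_force: 0.0
```

Run:
```python
from h import *
from plant import manip,imaging
f=wristcam(imaging.grab_frame("wrist"),manip.state()); u,v=[int(a) for a in proj(f,np.array([.607,.285,.055]))]; print(u,v,f["image"].shape)
a=f["image"][max(v-70,0):v+70,max(u-70,0):u+70,::-1]
t=imaging.grab_frame("scene")["image"][322:402,343:443,::-1]
cv2.imwrite("pics/c1.png",np.hstack([cv2.resize(a,(400,400)),cv2.resize(t,(400,400),interpolation=cv2.INTER_CUBIC)]))
go([.546,-.270,.17],-41.8,manip)
```

```text
326 260 (480, 640, 3)
shift [ 17.9 560.5  -1.9] yaw -9.9 turn z 31.9 tilt z [ 0.0031  0.0025 -1.    ] pos [0.6249 0.2853 0.1697] F [-0.2 -0.1  0. ] t 5.65
```

View pics/c1.png

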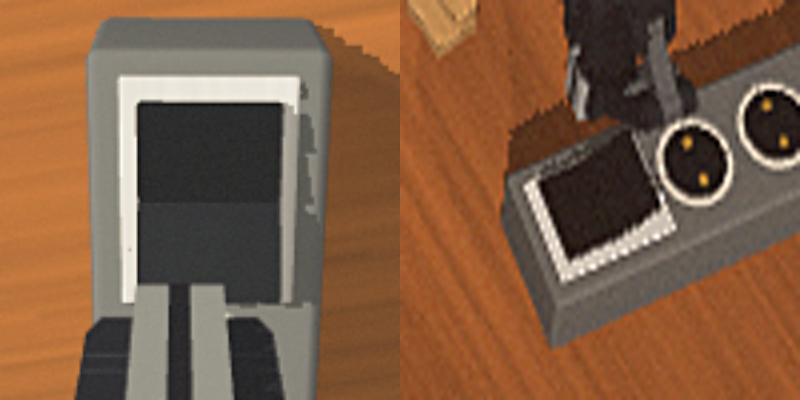

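The wide rocker is over: in the crop its outer half (top left) lies flat and the inner half is raised. It also met a hard stop at z = 0.055 with 16 N. On to the box.

play_rows(
  commands=[
    [1,40,0,0,0,0],
    [1,40,0,0,0,0],
    [1,40,0,0,0,0],
    [1,40,0,0,0,0],
    [1,40,0,0,0,0],
  ],
)

```text
time: 6.07
tool_pos: [0.5921, 0.0853, 0.164]
tool_rot: [-0.0, 0.996, -0.086, -0.003]
contact_force: [1.1, -0.4, -0.7]
gripper_width: 0.002
grasp_force: 0.0
```

play_rows(
  commands=[
    [1,40,0,0,0,0],
    [1,40,0,0,0,0],
    [1,40,0,0,0,0],
    [1,40,0,0,0,0],
    [1,40,0,0,0,0],
  ],
)

```text
time: 6.48
tool_pos: [0.5628, -0.1122, 0.1642]
tool_rot: [-0.001, 0.996, -0.086, -0.002]
contact_force: [0.2, -0.4, -0.2]
gripper_width: -0.0
grasp_force: 0.0
```

play_rows(
  commands=[
    [2,40,0,0,0,0],
    [2,40,0,0,0,0],
    [2,40,0,0,0,0],
    [2,40,0,0,0,0],
    [0,0,0,0,0,6.4],
  ],
)

```text
time: 6.9
tool_pos: [0.5429, -0.2754, 0.1644]
tool_rot: [-0.0, 0.989, -0.146, -0.002]
contact_force: [0.4, -0.1, -0.2]
gripper_width: -0.002
grasp_force: 0.0
```

play_rows(
  commands=[
    [0,0,0,0,0,6.4],
    [0,0,0,0,0,6.4],
    [0,0,0,0,0,6.4],
    [0,0,0,0,0,6.3],
    [0,0,0,0,0,0],
  ],
)

```text
time: 7.32
tool_pos: [0.544, -0.2692, 0.1641]
tool_rot: [-0.001, 0.934, -0.358, -0.003]
contact_force: [1.5, -0.1, 0.1]
gripper_width: -0.003
grasp_force: 0.0
```

Run:
```python
from h import *
from plant import manip
go([.546,-.270,.100],-41.8,manip)
```

```text
shift [ 2.4 -0.7 64.1] yaw -41.9 turn z -0.1 tilt z [-0.0042  0.0039 -1.    ] pos [ 0.544  -0.2692  0.1641] F [ 1.5 -0.1  0.1] t 7.3167
```

play_rows(
  commands=[
    [1,-0.5,20,0,0,0],
    [1,0,20,0,0,0],
    [0.5,0,18,0,0,0],
    [0,0,8,0,0,0],
    [0,0,4,0,0,0],
  ],
)

```text
time: 7.73
tool_pos: [0.5457, -0.2704, 0.0937]
tool_rot: [-0.001, 0.934, -0.356, -0.003]
contact_force: [-0.1, 0.2, 0.3]
gripper_width: 0.0
grasp_force: 0.0
```

play_rows(
  commands=[
    [0,0,2,0,0,0],
    [0,0,2,0,0,0],
    [0,0,2,0,0,0],
    [0,0,1,0,0,0],
    [0,0,0,0,0,0],
  ],
)

```text
time: 8.15
tool_pos: [0.5485, -0.2725, 0.0918]
tool_rot: [0.0, 0.934, -0.357, 0.001]
contact_force: [0.5, 0.6, 2.3]
gripper_width: -0.0
grasp_force: 1.4
```

play_rows(
  commands=[
    [0,0,1.5,0,0,0],
    [0,0,1.5,0,0,0],
    [0,0,1,0,0,0],
    [0,0,0,0,0,0],
  ],
)

```text
time: 8.48
tool_pos: [0.5491, -0.2731, 0.088]
tool_rot: [0.001, 0.934, -0.357, 0.003]
contact_force: [2.3, -2.2, 5.8]
gripper_width: 0.002
grasp_force: 2.2
```

play_rows(
  commands=[
    [0,0,1.5,0,0,0],
    [0,0,1.5,0,0,0],
    [0,0,0,0,0,0],
  ],
)

```text
time: 8.73
tool_pos: [0.5483, -0.2725, 0.0839]
tool_rot: [0.0, 0.934, -0.357, 0.001]
contact_force: [2.0, -2.3, 5.5]
gripper_width: 0.001
grasp_force: 2.5
```

play_rows(
  commands=[
    [0,0,1.5,0,0,0],
    [0,0,1.5,0,0,0],
    [0,0,0,0,0,0],
    [0,0,0,0,0,0],
  ],
)

```text
time: 9.07
tool_pos: [0.5484, -0.2725, 0.0837]
tool_rot: [0.0, 0.934, -0.357, 0.001]
contact_force: [-3.4, 0.9, 17.2]
gripper_width: 0.001
grasp_force: 8.7
```

play_rows(
  commands=[
    [0,0,1,0,0,0],
    [0,0,0,0,0,0],
  ],
)

```text
time: 9.23
tool_pos: [0.5485, -0.2726, 0.0836]
tool_rot: [0.0, 0.934, -0.357, 0.001]
contact_force: [-5.3, 2.7, 21.3]
gripper_width: -0.0
grasp_force: 11.0
```

play_rows(
  commands=[
    [0,0,-15,0,0,0],
    [0,0,-40,0,0,0],
    [0,0,-30,0,0,0],
    [0,0,0,0,0,0],
    [0,0,0,0,0,0],
  ],
)

```text
time: 9.65
tool_pos: [0.5476, -0.2718, 0.1655]
tool_rot: [-0.0, 0.934, -0.357, 0.0]
contact_force: [0.0, 0.9, -0.7]
gripper_width: 0.0
grasp_force: 0.0
```

Run:
```python
from h import *
from plant import manip,imaging
f=wristcam(imaging.grab_frame("wrist"),manip.state()); u,v=[int(a) for a in proj(f,np.array([.533,-.258,.07]))]; print(u,v)
a=f["image"][max(v-90,0):v+90,max(u-90,0):u+90,::-1]
t=imaging.grab_frame("scene")["image"][160:220,264:324,::-1]
cv2.imwrite("pics/c2.png",np.hstack([cv2.resize(a,(400,400)),cv2.resize(t,(400,400),interpolation=cv2.INTER_CUBIC)]))
go([.4645,-.0105,.165],-41.8,manip)
```

```text
319 271
shift [-234.4 -139.5   -2. ] yaw -41.8 turn z -0.0 tilt z [-0.004   0.0028 -1.    ] pos [ 0.5461 -0.2708  0.162 ] F [ 0.3 -0.  -0.8] t 9.75
```

View pics/c2.png

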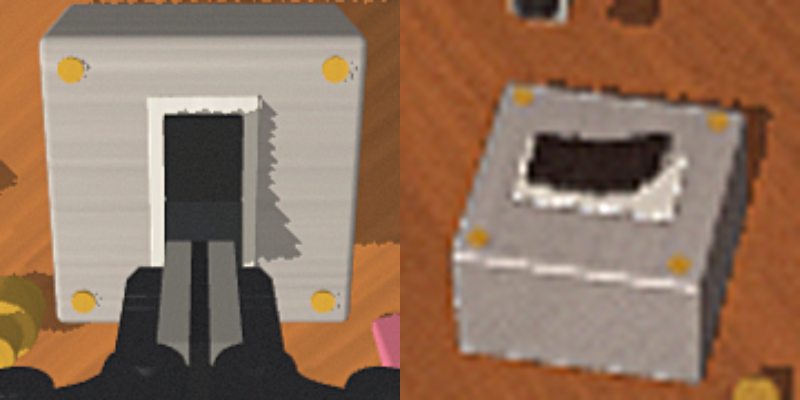

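The box rocker has flipped as well: the pressed end is flat and the other end is raised. Next is the start button.

play_rows(
  commands=[
    [-23,-14,0,0,0,0],
    [-23,-14,0,0,0,0],
    [-23,-14,0,0,0,0],
    [-23,-14,0,0,0,0],
    [-23,-14,0,0,0,0],
  ],
)

```text
time: 10.17
tool_pos: [0.5061, -0.1411, 0.161]
tool_rot: [-0.0, 0.934, -0.357, -0.003]
contact_force: [-0.4, -0.3, 0.1]
gripper_width: -0.001
grasp_force: 0.0
```

play_rows(
  commands=[
    [-23,-14,0,0,0,0],
    [-23,-14,0,0,0,0],
    [-23,-14,0,0,0,0],
    [-23,-14,0,0,0,0],
    [-27,-14,0,0,0,0],
  ],
)

```text
time: 10.58
tool_pos: [0.4644, -0.0102, 0.1614]
tool_rot: [0.0, 0.934, -0.357, -0.003]
contact_force: [-0.4, -1.2, -0.6]
gripper_width: 0.003
grasp_force: 0.0
```

play_rows(
  commands=[
    [0,0,20,0,0,0],
    [0,0,20,0,0,0],
    [0,0,0,0,0,0],
    [0,0,0,0,0,0],
  ],
)

```text
time: 10.92
tool_pos: [0.4641, -0.0109, 0.1212]
tool_rot: [0.001, 0.934, -0.357, -0.004]
contact_force: [1.0, -0.8, 0.5]
gripper_width: -0.002
grasp_force: 0.0
```

Run:
```python
from h import *
from plant import manip,imaging
go([.4645,-.0105,.085],-41.8,manip)
```

```text
shift [ 0.3 -0.7 36.2] yaw -41.8 turn z -0.0 tilt z [-0.0072  0.0014 -1.    ] pos [ 0.4641 -0.0109  0.1212] F [ 1.  -0.8  0.5] t 10.9167
```

Contact should come at TCP z ≈ 0.091, and fully down at about 0.085.

play_rows(
  commands=[
    [0,0,18,0,0,0],
    [0,0,8,0,0,0],
    [0,0,4,0,0,0],
    [0,0,3,0,0,0],
    [0,0,2,0,0,0],
  ],
)

```text
time: 11.33
tool_pos: [0.4666, -0.0117, 0.0895]
tool_rot: [0.0, 0.934, -0.357, -0.0]
contact_force: [-1.9, -0.1, 2.6]
gripper_width: 0.001
grasp_force: 1.1
```

play_rows(
  commands=[
    [0,0,2,0,0,0],
    [0,0,2,0,0,0],
    [0,0,0,0,0,0],
  ],
)

```text
time: 11.58
tool_pos: [0.4669, -0.0117, 0.0859]
tool_rot: [0.0, 0.934, -0.357, 0.0]
contact_force: [-2.4, -0.4, 4.0]
gripper_width: 0.001
grasp_force: 2.2
```

play_rows(
  commands=[
    [0,0,1.5,0,0,0],
    [0,0,1.5,0,0,0],
    [0,0,0,0,0,0],
  ],
)

```text
time: 11.83
tool_pos: [0.4672, -0.0117, 0.0848]
tool_rot: [0.0, 0.934, -0.357, -0.0]
contact_force: [-8.8, 0.5, 16.0]
gripper_width: -0.002
grasp_force: 8.0
```

play_rows(
  commands=[
    [0,0,1,0,0,0],
    [0,0,0,0,0,0],
    [0,0,0,0,0,0],
  ],
)

```text
time: 12.08
tool_pos: [0.4673, -0.0117, 0.0847]
tool_rot: [0.0, 0.934, -0.357, -0.0]
contact_force: [-11.4, 0.6, 21.8]
gripper_width: 0.001
grasp_force: 10.7
```

It is fully down at 0.0848. Hold it there a moment, then lift.

play_rows(
  commands=[
    [0,0,0,0,0,0],
    [0,0,0,0,0,0],
    [0,0,0,0,0,0],
    [0,0,0,0,0,0],
    [0,0,0,0,0,0],
  ],
)

```text
time: 12.5
tool_pos: [0.4672, -0.0117, 0.0847]
tool_rot: [0.0, 0.934, -0.357, -0.0]
contact_force: [-11.6, 0.9, 21.8]
gripper_width: -0.003
grasp_force: 10.7
```

play_rows(
  commands=[
    [0,0,0,0,0,0],
    [0,0,0,0,0,0],
    [0,0,0,0,0,0],
    [0,0,0,0,0,0],
  ],
)

```text
time: 12.83
tool_pos: [0.4673, -0.0117, 0.0847]
tool_rot: [0.0, 0.934, -0.357, -0.0]
contact_force: [-11.3, 0.3, 20.9]
gripper_width: -0.001
grasp_force: 10.7
```

play_rows(
  commands=[
    [0,0,-5,0,0,0],
    [0,0,-15,0,0,0],
    [0,0,-40,0,0,0],
    [0,0,-30,0,0,0],
    [0,0,0,0,0,0],
  ],
)

```text
time: 13.25
tool_pos: [0.4709, -0.0121, 0.1788]
tool_rot: [-0.001, 0.934, -0.357, 0.007]
contact_force: [0.9, 0.1, 0.8]
gripper_width: 0.001
grasp_force: 0.0
```

play_rows(
  commands=[
    [0,0,0,0,0,0],
    [0,0,0,0,0,0],
    [0,0,0,0,0,0],
    [0,0,0,0,0,0],
    [0,0,0,0,0,0],
  ],
)

```text
time: 13.67
tool_pos: [0.4658, -0.0113, 0.1697]
tool_rot: [0.0, 0.934, -0.357, -0.001]
contact_force: [-1.2, -0.2, -0.6]
gripper_width: 0.005
grasp_force: 0.0
```

Run:
```python
from plant import imaging
import cv2
cv2.imwrite("pics/end.png",imaging.grab_frame("scene")["image"][120:420,180:580,::-1].repeat(2,0).repeat(2,1))
```

```text
(no output)
```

View pics/end.png

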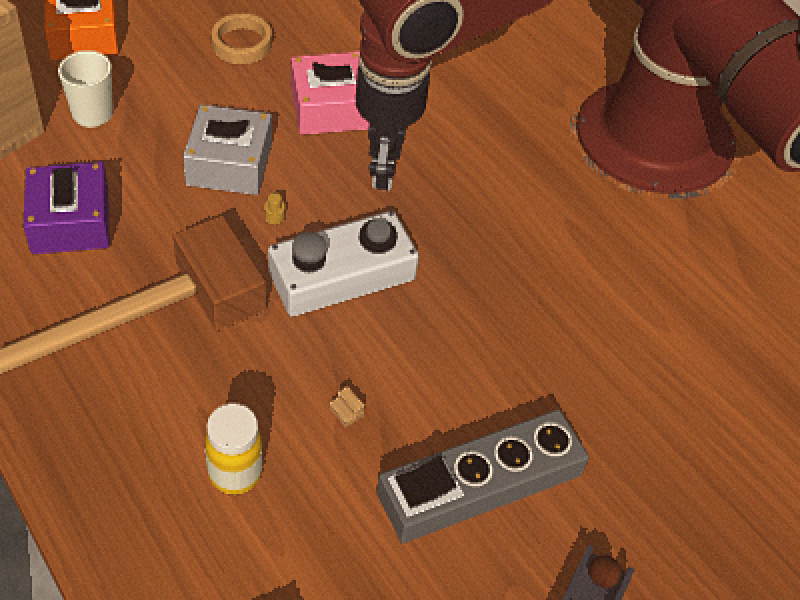

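The final view shows both rockers switched on (box at (228,130), block at (425,483)), the start button up at (378,235), nothing displaced and the gripper clear.

```bash
python3 -c "from plant import manip; print(manip.job_done())"
```

```text
the job is handed in; nothing more can be done
None
```

I pressed the wide rocker and then the narrow rocker to their stops, pressed, held and released the start button, left the stop button untouched, and handed the job in at about 14 s with the robot touching nothing; no verdict was returned.

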